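# Set out the flavouring bottles in their counter trays

## Task

Set out the four amber flavouring bottles on the shop counter, each standing upright inside the rim of its own wooden tray: the large, medium and small round bottles in the large, medium and small round trays, and the flat bottle in the oblong tray with its long side along the tray's. Set them down gently, without dropping or tipping any, and leave the two white pots where they are.

Things in the scene. Friction and masses are not known exactly. Their poses are not given: they have to be found in the camera images.
- large_bottle_mid (a point): The large amber glass bottle with a black cap and a paper label band, round, loose, upright: body 60 mm in diameter and straight-sided from the foot up to 62 mm, shoulder above that, cap 34 mm wide, overall 90 mm tall. The point lies on its axis half-way up, 45 mm above the foot; z is up along the axis. About 0.24 kg.
- medium_bottle_mid (a point): The medium amber glass bottle with a black cap and a paper label band, round, loose, upright: body 44 mm in diameter and straight-sided from the foot up to 52 mm, shoulder above that, cap 24 mm wide with a rubber dropper bulb, overall 84 mm tall. The point lies on its axis half-way up, 42 mm above the foot; z is up along the axis. About 0.13 kg.
- small_bottle_mid (a point): The small amber glass bottle with a black cap and a paper label band, round, loose, upright: body 30 mm in diameter and straight-sided from the foot up to 42 mm, shoulder above that, cap 20 mm wide with a rubber dropper bulb, overall 70 mm tall. The point lies on its axis half-way up, 35 mm above the foot; z is up along the axis. About 0.05 kg.
- flat_bottle_mid (a point): The flat (flask-shaped) amber glass bottle with a black cap and paper label, loose, upright: body a rounded block 60 mm along its own x, 32 mm along its own y, straight up to 56 mm; cap 24 mm wide; overall 80 mm tall; about 0.13 kg. The point lies on its axis half-way up, 40 mm above the foot; z is up.
- large_tray: The large round wooden display tray, fixed, 96 mm across outside, 84 mm inside the rim; floor 6 mm and rim top 12 mm above the counter. Origin: centre of its underside, on the counter (z=0). The large bottle goes here.
- medium_tray: The medium round wooden display tray, fixed, 80 mm across outside, 68 mm inside the rim; floor 6 mm and rim top 12 mm above the counter. Origin: centre of its underside, on the counter (z=0). The medium bottle goes here.
- small_tray: The small round wooden display tray, fixed, 66 mm across outside, 54 mm inside the rim; floor 6 mm and rim top 12 mm above the counter. Origin: centre of its underside, on the counter (z=0). The small bottle goes here.
- oblong_tray: The oblong wooden display tray, fixed, 96 mm along its own x and 68 mm along its own y outside, 84 by 56 mm inside; walls 6 mm, floor 6 mm and rim top 12 mm above the counter. Origin: centre of its underside, on the counter (z=0). The flat bottle goes here, its long side along the tray's long side.
- white_pot_a: A squat white plastic pot with a broad white screw lid, 42 mm in diameter, 42 mm tall, loose, standing among the bottles; not part of the job, to be left where it is. Origin: centre of its foot.
- white_pot_b: A squat white plastic pot with a broad white screw lid, 42 mm in diameter, 42 mm tall, loose, standing among the bottles; not part of the job, to be left where it is. Origin: centre of its foot.
Things that resemble listed ones, but are neither listed nor needed, are in the scene too. Leave any yellow look-alike of the part that bears small_bottle_mid alone.

How it is judged (in metres and radians):
At the end, for the whole second after the job is handed in: Each bottle stands flat on the floor of its own tray (within 4 mm in height), upright within 6 degrees, at rest (slower than 20 mm/s) and inside the rim: within 14 mm of the tray's centre (flat bottle within 18 mm, its long side within 20 degrees of the tray's) (horizontal distance between large_bottle_mid and large_tray below 0.014 m and z of large_bottle_mid in the frame of large_tray between 0.047 and 0.055 m and angle between each of large_bottle_mid, medium_bottle_mid, small_bottle_mid, flat_bottle_mid's own z axis and vertical below 0.1 rad and linear speed of each of large_bottle, medium_bottle, small_bottle, flat_bottle below 0.02 m/s and horizontal distance between medium_bottle_mid and medium_tray below 0.014 m and z of medium_bottle_mid in the frame of medium_tray between 0.044 and 0.052 m and horizontal distance between small_bottle_mid and small_tray below 0.014 m and z of small_bottle_mid in the frame of small_tray between 0.037 and 0.045 m and horizontal distance between flat_bottle_mid and oblong_tray below 0.018 m and z of flat_bottle_mid in the frame of oblong_tray between 0.042 and 0.05 m and angle between the x axis of flat_bottle_mid and the x axis of oblong_tray, either way round below 0.35 rad); the robot touches nothing.
It fails at once if a bottle is tipped over (leans more than 40 degrees) (angle between any of large_bottle_mid, medium_bottle_mid, small_bottle_mid, flat_bottle_mid's own z axis and vertical above 0.7 rad).
It fails at once if a bottle is dropped into its tray (moves faster than 0.5 m/s within 40 mm above the tray's floor) ((horizontal distance between large_bottle_mid and large_tray below 0.03 m and z of large_bottle_mid in the frame of large_tray below 0.091 m and linear speed of large_bottle above 0.5 m/s) or (horizontal distance between medium_bottle_mid and medium_tray below 0.03 m and z of medium_bottle_mid in the frame of medium_tray below 0.088 m and linear speed of medium_bottle above 0.5 m/s) or (horizontal distance between small_bottle_mid and small_tray below 0.03 m and z of small_bottle_mid in the frame of small_tray below 0.081 m and linear speed of small_bottle above 0.5 m/s) or (horizontal distance between flat_bottle_mid and oblong_tray below 0.03 m and z of flat_bottle_mid in the frame of oblong_tray below 0.086 m and linear speed of flat_bottle above 0.5 m/s)).
It fails at once if a white pot is shifted more than 30 mm (distance of any of white_pot_a, white_pot_b from where it was at the start of the episode above 0.03 m).
It also fails if it takes over 106 s, if anything falls off the work surface, if the arm or the gripper's body presses on something with over 40 N, if the wrist force passes 120 N, or if a joint passes its speed limit or range.

## Robot

A 6-joint arm with a two-finger parallel gripper is mounted at the origin on the work surface. World frame = base frame: x ahead of the robot, y to its left, z up, the work surface at z = 0. Lengths are in m, angles in degrees, forces in N, time in s.
With the tool pointing down it reaches from about 0.25 to 0.725 m from the base axis. Payload 9.7 kg.
Tool frame: the origin (TCP) lies between the finger pads; the fingertips stand 11 mm ahead of it and the grasp point (between the pads) lies 8 mm behind it; z points along the fingers, x is the direction in which the jaws open and shut, and the axes are right-handed (so a half turn about z gives the same grasp; the last joint's range is limited). The gripper opens to 85 mm and grips with 20 to 120 N. Pads are 22 mm wide; open, the fingers measure 114 mm over their backs; the gripper's body (76 mm by 85 mm) begins 54 mm behind the grasp point. The pads swing forward as they close: fully open they stand 13 mm farther back than shut.
Start: joints at [-64.057, 4.979, 10.078, 95.1, 0, 90], TCP at [0.241, -0.495, 0.242] pointing down, gripper open.
Joint ranges: [-179.16, 179.16], [-48.56, 103.87], [-65.8, 70.77], [-126.05, 130.52], [-82.76, 87.17], [-180, 180]. Speed limits (degrees/s): [127.2, 127.2, 147.25, 180, 180, 180].

## Interface

Orientations are given as [roll, pitch, yaw] about the fixed x, y, z axes, in that order (R = Rz(yaw) Ry(pitch) Rx(roll)).
In Python, from workcell import get_obs, camera, job_done gives the robot as it stands.
- The arm moves only by the tool arm_command, never from a script. Its argument "increments" is a list of rows, each a list of 2 entries, a list of its own where there are three numbers: the shift along the tool's x, y, z in units of 25 mm (1.0 is 25 mm), then the turn about the tool's z in units of 6 degrees (1.0 is 6 degrees). In form: [[[dx, dy, dz], roll], ...]. A call has 1 to 5 rows; each row is the pose to reach, as a shift and turn from the pose measured when the call began, along the tool's axes at that moment; what a row does not reach only later rows make up. A row lasts 1/10 s, in which the tool goes at most 50 mm and 8.59 degrees, less where a joint would pass 70% of its speed; a pose out of reach is approached as far as the arm can. A call with a gripper value outside its range is refused whole. "claw" is the closure, from -1 (fully open) to 1 (shut), so that 0 is half open, set as the call begins (left out, the last holds). The fingers move at their own pace and stop on an object; "force" is the grip in N (left out, the last holds). Time passes only in rows, so rows that repeat a pose let the fingers close. It gives the time, the measured TCP pose, the force and the opening at its end, in the units of the state.
- get_obs(): the state, without advancing time (a new reading comes with each control period).
- camera(name): name is "side" or "top" or "wrist"; returns a dict with "frame" (420x560x3 uint8, red, green, blue), "range_z" (420x560 float32, m along the optical axis (not along the pixel's ray), 0 where there is no reading), "K" (3x3 intrinsics, pixels), "R" (3x3) and "t" (3): a world point X has camera coordinates R X + t; the wrist camera has in their place "hand_eye" (4x4, takes a point from camera to tool coordinates, whose origin is the TCP and whose axes are the tool frame's). Camera axes: x right, y down, z forward; pixel columns grow to the right and rows downward; lengths in m; the calibration is good to about 2 mm. A picture is of the moment at which its call begins: read the wrist's pose just before it.
- job_done(): hands the job in, once; it reports no verdict.
The state is a dict: "time": time; "q": joint angles; "qd": joint speeds; "joint_efforts": joint torques, N m; "ee_pos": TCP position; "tcp_rot": TCP orientation; "wrist_force": force on the tool from outside, world axes, zero at the start; "torque": the same for the moment, N m; "opening": finger opening in m.
Only numpy, scipy, OpenCV 4.12 (cv2) and the standard library are available. Lean on these libraries where they do the work, as an engineer would, in place of code of your own. Each camera call takes 0.05 s, during which the arm holds its last target.

## Working session

There is one attempt and no reset: what is moved stays moved. The work goes in short steps, Python scripts to look and compute and a tool call to move; the robot and the scene stay as the last step left them, time stands still between calls to the robot, and variables do not carry over. Pictures are saved under pics/ and viewed, and the job is handed in when it is done.

Besides the shell and the picture viewer there is one more tool, called as name([rows], argument=value, ...), one row to a line, values as JSON. arm_command: Moves the arm, as the interface text tells. Its arguments: {"type":"object","properties":{"increments":{"type":"array"},"claw":{"type":"number"},"force":{"type":"number"}},"required":["increments"]}

```bash
ls; mkdir -p pics; python3 - <<'E'
from workcell import get_obs,camera
import cv2,numpy as np
o=get_obs();print(o)
for n in ["top","side","wrist"]:
    c=camera(n);cv2.imwrite(f"pics/{n}0.png",c["frame"][:,:,::-1])
    np.savez(f"{n}0.npz",**c)
    print(n,c["K"].round(1).tolist(),[c[k].round(3).tolist() for k in("R","t","hand_eye") if k in c],(c["range_z"]>0).mean())
E
```

```text
pics
{'time': 0.0, 'q': array([-6.40552984e+01,  5.01122183e+00,  1.00343598e+01,  9.50984719e+01,
       -9.08430151e-04,  9.00005723e+01]), 'qd': array([-0.03410998,  0.00849953, -0.0405243 ,  0.01631023,  0.06806425,
       -0.17045323]), 'joint_efforts': array([ 1.17398933e-03, -5.20390713e+01,  4.64798963e+01,  1.64218352e-02,
        3.15704676e-05, -4.20853240e-06]), 'ee_pos': array([ 0.24053234, -0.49438475,  0.24158104]), 'tcp_rot': array([ 1.79999091e+02,  7.53339430e-02, -6.40558707e+01]), 'wrist_force': array([ 1.07058519, -0.04036832, -0.26401408]), 'torque': array([0.06083116, 0.01040742, 0.01097706]), 'opening': 0.08539751929642603}
top [[467.4, 0.0, 275.5], [0.0, 467.4, 215.5], [0.0, 0.0, 1.0]] [[[0.011, -0.999, 0.033], [-0.991, -0.016, -0.13], [0.13, -0.031, -0.991]], [-0.021, 0.56, 0.99]] 0.9960204081632653
side [[412.3, 0.0, 280.6], [0.0, 412.3, 211.4], [0.0, 0.0, 1.0]] [[[0.98, -0.198, -0.02], [-0.143, -0.631, -0.763], [0.139, 0.75, -0.646]], [-0.571, 0.147, 0.902]] 0.9960884353741497
wrist [[328.6, 0.0, 284.9], [0.0, 328.6, 210.2], [0.0, 0.0, 1.0]] [[[1.0, -0.001, -0.001, -0.0], [0.001, 0.96, 0.281, -0.072], [0.001, -0.281, 0.96, -0.131], [0.0, 0.0, 0.0, 1.0]]] 0.9960969387755102
```

View pics/top0.png

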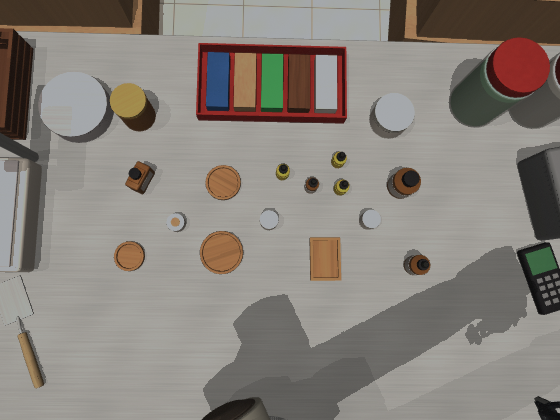

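View pics/side0.png

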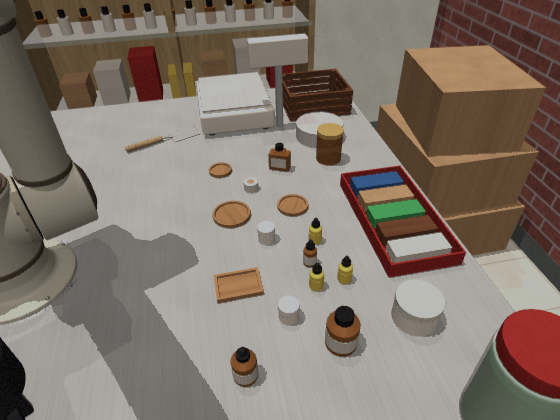

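View pics/wrist0.png

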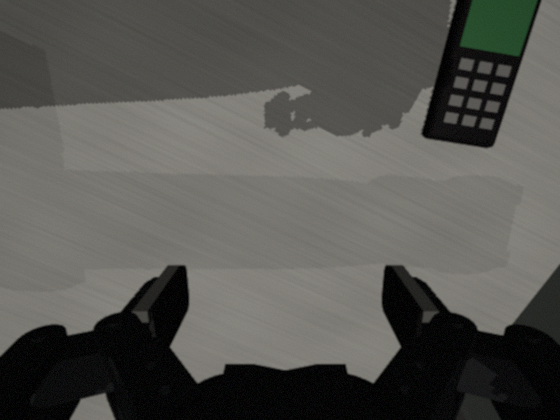

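```bash
cat > h.py <<'E'
import numpy as np,cv2
def cloud(c,R=None,t=None):
    K=c["K"];z=c["range_z"];R=c["R"] if R is None else R;t=c["t"] if t is None else t
    v,u=np.mgrid[0:z.shape[0],0:z.shape[1]]
    P=np.stack([(u-K[0,2])/K[0,0]*z,(v-K[1,2])/K[1,1]*z,z],-1)
    return (P-t)@R   # world HxWx3
def proj(c,X):
    p=c["R"]@X+c["t"];p=c["K"]@p;return p[:2]/p[2]
def ray(c,uv,h):
    d=c["R"].T@np.linalg.solve(c["K"],[uv[0],uv[1],1.]);o=-c["R"].T@c["t"]
    return o+d*(h-o[2])/d[2]
E
python3 - <<'E'
from h import *
T=dict(np.load("top0.npz"));S=dict(np.load("side0.npz"))
W=cloud(T);WS=cloud(S)
g=W[200:290,40:460]
print("counter z",np.median(g[...,2]), np.median(WS[260:300,150:200,2]))
m=(W[...,2]>0.004)&(W[...,2]<0.13)&(W[...,0]>0.15)&(W[...,0]<0.75)
m=cv2.morphologyEx(m.astype(np.uint8),cv2.MORPH_OPEN,np.ones((3,3)))
n,l,st,ce=cv2.connectedComponentsWithStats(m)
for i in range(1,n):
    if st[i,4]<60 or st[i,4]>6000: continue
    P=W[l==i];zt=P[:,2].max();top=P[P[:,2]>zt-.006]
    print(ce[i].round(),st[i,4],"zmax %.3f"%zt,"top ctr",((top.min(0)+top.max(0))/2)[:2].round(4),"ext",(np.ptp(top[:,:2],axis=0)).round(3),"all ctr",((P.min(0)+P.max(0))/2)[:2].round(4),np.ptp(P[:,:2],axis=0).round(3))
# side
m=(WS[...,2]>0.006)&(WS[...,2]<0.13)&(WS[...,0]>0.15)&(WS[...,0]<0.75)&(abs(WS[...,1])<.45)
m=cv2.morphologyEx(m.astype(np.uint8),cv2.MORPH_OPEN,np.ones((3,3)))
n,l,st,ce=cv2.connectedComponentsWithStats(m)
print("side")
for i in range(1,n):
    if st[i,4]<60 or st[i,4]>6000: continue
    P=WS[l==i];zt=P[:,2].max();top=P[P[:,2]>zt-.006]
    print(ce[i].round(),st[i,4],"zmax %.3f"%zt,"top ctr",((top.min(0)+top.max(0))/2)[:2].round(4),"ext",(np.ptp(top[:,:2],axis=0)).round(3),"all ctr",((P.min(0)+P.max(0))/2)[:2].round(4),np.ptp(P[:,:2],axis=0).round(3))
img=cv2.imread("pics/top0.png")[130:290,110:450]
cv2.imwrite("pics/crop0.png",cv2.resize(img,None,fx=2.3,fy=2.3,interpolation=cv2.INTER_CUBIC))
E
```

```text
counter z 0.0012344723485840274 0.00021512472729980303
[ 18. 203.] 4990 zmax 0.129 top ctr [0.689  0.5317] ext [0.021 0.011] all ctr [0.5907 0.5477] [0.318 0.083]
[ 77. 133.] 649 zmax 0.057 top ctr [0.7376 0.4376] ext [0.024 0.094] all ctr [0.7375 0.4344] [0.025 0.103]
[543. 191.] 2963 zmax 0.125 top ctr [ 0.6468 -0.5908] ext [0.104 0.027] all ctr [ 0.6108 -0.5974] [0.19  0.048]
[339. 159.] 195 zmax 0.074 top ctr [ 0.6903 -0.1542] ext [0.008 0.011] all ctr [ 0.6919 -0.1579] [0.031 0.036]
[139. 177.] 599 zmax 0.086 top ctr [0.6398 0.2877] ext [0.022 0.021] all ctr [0.6448 0.2867] [0.074 0.048]
[222. 182.] 877 zmax 0.018 top ctr [0.6373 0.1067] ext [0.078 0.079] all ctr [0.6387 0.107 ] [0.081 0.08 ]
[282. 172.] 183 zmax 0.073 top ctr [ 0.6611 -0.0274] ext [0.01  0.009] all ctr [ 0.6622 -0.0278] [0.033 0.029]
[404. 183.] 780 zmax 0.097 top ctr [ 0.6383 -0.298 ] ext [0.033 0.031] all ctr [ 0.6369 -0.2985] [0.058 0.06 ]
[311. 185.] 176 zmax 0.072 top ctr [ 0.6307 -0.0923] ext [0.01  0.009] all ctr [ 0.6301 -0.0922] [0.028 0.029]
[341. 187.] 185 zmax 0.076 top ctr [ 0.6282 -0.1601] ext [0.
[... 1856 characters left out ...]
l ctr [ 0.6425 -0.0968] [0.063 0.159]
[266. 232.] 344 zmax 0.045 top ctr [0.5479 0.0023] ext [0.039 0.041] all ctr [0.5477 0.0018] [0.039 0.042]
[345. 270.] 321 zmax 0.072 top ctr [ 0.6893 -0.1549] ext [0.009 0.008] all ctr [ 0.6894 -0.158 ] [0.03  0.025]
[238. 284.] 517 zmax 0.017 top ctr [ 0.4662 -0.1245] ext [0.096 0.071] all ctr [ 0.4662 -0.1244] [0.096 0.071]
[288. 309.] 513 zmax 0.045 top ctr [ 0.554  -0.2226] ext [0.041 0.041] all ctr [ 0.554  -0.2229] [0.041 0.041]
[342. 331.] 1400 zmax 0.093 top ctr [ 0.6364 -0.2976] ext [0.033 0.036] all ctr [ 0.6359 -0.2995] [0.06  0.059]
[244. 366.] 850 zmax 0.086 top ctr [ 0.4545 -0.3256] ext [0.012 0.011] all ctr [ 0.4547 -0.3283] [0.044 0.04 ]
```

View pics/crop0.png

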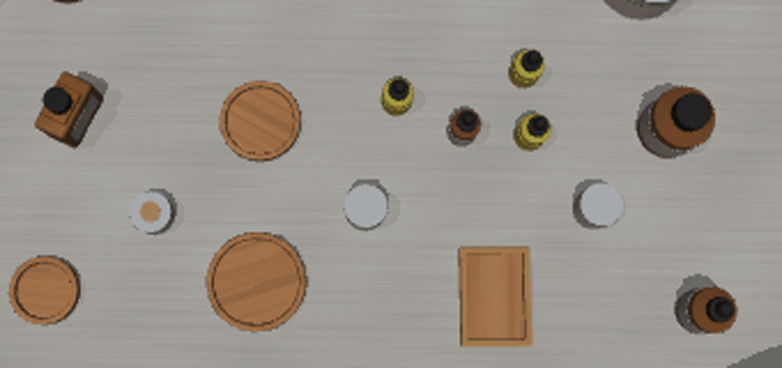

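```bash
cat >> h.py <<'E'
def plan(x,y,z,yaw=None):
    from workcell import get_obs
    from scipy.spatial.transform import Rotation as Ro
    o=get_obs();R=Ro.from_euler('xyz',o["tcp_rot"],degrees=True).as_matrix()
    d=R.T@(np.array([x,y,z])-o["ee_pos"])/.025
    r=0 if yaw is None else ((o["tcp_rot"][2]-yaw+180)%360-180)/6
    print("t %.2f"%o["time"],"pos",o["ee_pos"].round(4),"rot",o["tcp_rot"].round(1),"op %.4f"%o["opening"],"F",o["wrist_force"].round(1),"q6 %.0f"%o["q"][5])
    print("   cmd",d.round(2),"roll %.2f"%r)
E
python3 - <<'E'
from h import *
T=dict(np.load("top0.npz"));S=dict(np.load("side0.npz"))
for c in(T,S):
    W=cloud(c)
    m=(abs(W[...,0]-.638)<.06)&(abs(W[...,1]-.289)<.06)
    for lo,hi in((.047,.064),(.012,.055)):
        P=W[m&(W[...,2]>lo)&(W[...,2]<hi)][:,:2].astype(np.float32);print(len(P),cv2.minAreaRect(P*1000))
W=cloud(T)
m=(abs(W[...,0]-.467)<.07)&(abs(W[...,1]+.125)<.06)&(W[...,2]>.008)
print("obl",cv2.minAreaRect((W[m][:,:2]*1000).astype(np.float32)))
print("bowl",W[113,394],[W[113,u].round(3) for u in(372,376,412,416)],W[98,394],W[130,394],W[134,394])
plan(.455,-.325,.14,0)
E
python3 -c "
import cv2
i=cv2.imread('pics/side0.png')[120:260,200:380];cv2.imwrite('pics/crop1.png',cv2.resize(i,None,fx=4,fy=4,interpolation=cv2.INTER_CUBIC))"
```

```text
269 ((640.1320190429688, 287.1838684082031), (32.08139419555664, 60.2431526184082), 64.84198760986328)
211 ((639.6426391601562, 286.019775390625), (31.830581665039062, 60.70835876464844), 67.64155578613281)
152 ((637.7532348632812, 287.7679748535156), (34.932334899902344, 59.12627410888672), 65.02006530761719)
300 ((637.1643676757812, 287.2620544433594), (34.98571014404297, 61.6571044921875), 66.97236633300781)
obl ((468.3524169921875, -125.82293701171875), (95.84687805175781, 68.20072937011719), 0.6445318460464478)
bowl [ 0.79146082 -0.27435703  0.0601481 ] [array([ 0.802, -0.233,  0.029]), array([ 0.79 , -0.234,  0.061]), array([ 0.792, -0.314,  0.062]), array([ 0.814, -0.344,  0.002])] [ 0.82633702 -0.27508527  0.06026155] [ 0.75243628 -0.27366811  0.05958124] [ 0.75180058 -0.28131837  0.0328098 ]
t 0.15 pos [ 0.2405 -0.4944  0.2418] rot [ 1.80e+02  1.00e-01 -6.41e+01] op 0.0856 F [-1.1  0.2 -0.3] q6 90
   cmd [ -2.34 -10.68   4.07] roll -10.68
```

View pics/crop1.png

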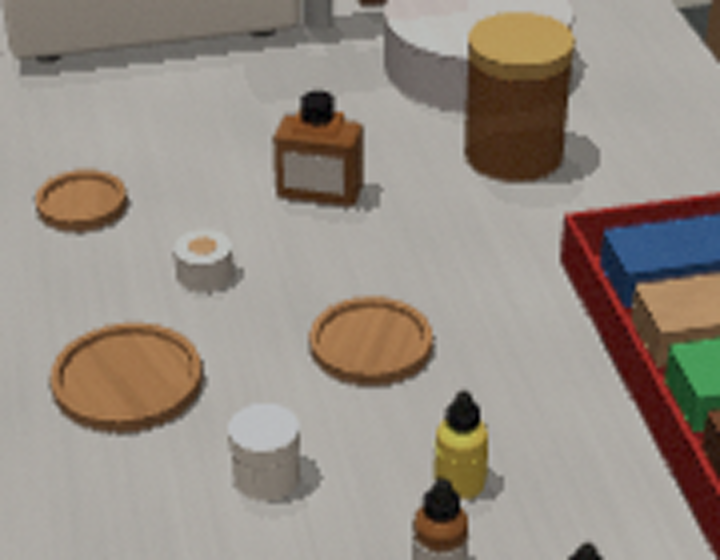

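Candidates in the top image:
- **Small bottle:** amber at (312,184). The yellow look-alikes at (283,171), (339,158) and (341,186) stay put.
- **Flat bottle:** (139,177), not the brown jar at (133,105).
- **Large and medium bottles:** (405,182) and (419,264).
- **White pots:** (269,219) and (371,218). The smaller jar at (176,222) is neither of these.

The crops confirm these choices. I start with the medium bottle.

arm_command([
  [[-0.5,-2.0,0.8],-1.4],
  [[-0.9,-4.0,1.6],-2.8],
  [[-1.3,-6.0,2.4],-4.2],
  [[-1.8,-8.0,3.2],-5.6],
  [[-2.2,-9.8,3.8],-7.0],
], claw=-1, force=40)

```text
time: 0.65
ee_pos: [0.4239, -0.3473, 0.1519]
tcp_rot: [-180.0, 0.1, -21.7]
wrist_force: [-0.1, -0.2, 0.4]
opening: 0.0855
```

```bash
python3 -c "
from h import *
plan(.455,-.325,.14,0)"
```

```text
t 0.65 pos [ 0.4239 -0.3473  0.1519] rot [-1.80e+02  1.00e-01 -2.17e+01] op 0.0855 F [-0.1 -0.2  0.4] q6 72
   cmd [ 0.83 -1.29  0.47] roll -3.62
```

arm_command([
  [[0.4,-0.7,0.3],-1.3],
  [[0.83,-1.29,0.47],-2.6],
  [[0.83,-1.29,0.47],-3.62],
  [[0.83,-1.29,0.47],-3.62],
  [[0.83,-1.29,0.47],-3.62],
])

```text
time: 1.15
ee_pos: [0.4549, -0.3251, 0.14]
tcp_rot: [-179.9, 0.1, -0.2]
wrist_force: [0.3, 0.3, 0.3]
opening: 0.0852
```

```bash
python3 -c "
from h import *
from workcell import *
c=camera('wrist');cv2.imwrite('pics/w1.png',c['frame'][:,:,::-1])
plan(.455,-.325,.03,0)
# depth of fingers in tool frame
z=c['range_z'];K=c['K'];v,u=np.mgrid[0:420,0:560]
P=np.stack([(u-K[0,2])/K[0,0]*z,(v-K[1,2])/K[1,1]*z,z],-1);H=c['hand_eye'];Q=P@H[:3,:3].T+H[:3,3]
m=(z>0)&(abs(Q[...,1])<.015)&(abs(Q[...,0])>.03)&(abs(Q[...,0])<.06)&(Q[...,2]<.06)
print('finger tip z',np.percentile(Q[m][:,2],[50,95,99.5]),m.sum())
o=get_obs();from scipy.spatial.transform import Rotation as Ro
R=Ro.from_euler('xyz',o['tcp_rot'],degrees=True).as_matrix();W=Q@R.T+o['ee_pos']
m=(abs(W[...,0]-.455)<.05)&(abs(W[...,1]+.325)<.05)&(W[...,2]>.06)&(W[...,2]<.1)&(z>0)
print('cap',(W[m].min(0)+W[m].max(0))/2,W[m].min(0),W[m].max(0))
"
```

```text
t 1.20 pos [ 0.4548 -0.3252  0.1401] rot [-179.9    0.    -0.2] op 0.0852 F [ 1.  -0.4 -0.4] q6 55
   cmd [ 0.01 -0.    4.41] roll -0.03
finger tip z [-0.05038955 -0.01029671 -0.00295883] 16429
cap [ 0.4555996  -0.32451044  0.07248927] [ 0.44399514 -0.33623882  0.0600221 ] [ 0.46720405 -0.31278206  0.08495644]
```

View pics/w1.png

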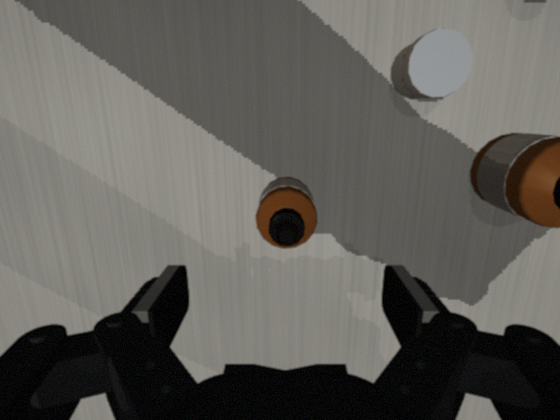

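The wrist view shows the medium bottle centred between the fingers, with its cap at (287,228). Descending.

arm_command([
  [[0,0,1.5],0],
  [[0,0,3.0],0],
  [[0,0,4.0],0],
  [[0,0,4.48],0],
  [[0,0,4.48],0],
])

```text
time: 1.7
ee_pos: [0.4538, -0.3249, 0.0269]
tcp_rot: [-179.9, 0.2, -0.3]
wrist_force: [0.6, -1.2, 0.7]
opening: 0.0856
```

arm_command([
  [[0,0,0],0],
  [[0,0,0],0],
  [[0,0,0],0],
  [[0,0,0],0],
  [[0,0,0],0],
], claw=1)

```text
time: 2.2
ee_pos: [0.4545, -0.3255, 0.0286]
tcp_rot: [-179.9, 0.0, -0.3]
wrist_force: [-0.1, -0.3, 5.6]
opening: 0.0428
```

arm_command([
  [[0,0,0],0],
  [[0,0,0],0],
  [[0,0,0],0],
  [[0,0,0],0],
  [[0,0,0],0],
])

```text
time: 2.7
ee_pos: [0.4546, -0.3254, 0.0286]
tcp_rot: [-179.9, 0.0, -0.3]
wrist_force: [0.8, 0.5, 0.9]
opening: 0.043
```

arm_command([
  [[0,0,-0.5],0],
  [[0,0,-1.5],0],
  [[0,0,-3.0],0],
  [[0,0,-4.5],0],
  [[0,0,-5.2],0],
])

```text
time: 3.2
ee_pos: [0.4554, -0.3261, 0.1632]
tcp_rot: [179.9, -0.2, -0.3]
wrist_force: [1.2, -0.9, -1.8]
opening: 0.0428
```

```bash
python3 -c "
from h import *
from workcell import *
plan(.6365,.107,.16,0)"
```

```text
t 3.20 pos [ 0.4554 -0.3261  0.1632] rot [179.9  -0.2  -0.3] op 0.0428 F [ 1.2 -0.9 -1.8] q6 55
   cmd [  7.15 -17.36   0.12] roll -0.05
```

arm_command([
  [[0.3,-0.6,0],0],
  [[0.8,-1.8,0],0],
  [[1.3,-3.2,0],0],
  [[1.9,-4.6,0],0],
  [[2.4,-6.0,0],0],
])

```text
time: 3.7
ee_pos: [0.5165, -0.1742, 0.1626]
tcp_rot: [179.9, -0.1, -0.3]
wrist_force: [0.0, 0.0, -1.3]
opening: 0.0433
```

arm_command([
  [[0.55,-1.4,0],0],
  [[1.1,-2.8,0],0],
  [[1.65,-4.2,0],0],
  [[2.2,-5.6,0],0],
  [[2.75,-7.0,0],0],
])

```text
time: 4.2
ee_pos: [0.5861, 0.0028, 0.1621]
tcp_rot: [179.9, -0.1, -0.3]
wrist_force: [0.4, -0.0, -1.5]
opening: 0.0431
```

```bash
python3 -c "
from h import *
from workcell import *
plan(.6365,.107,.16,0)"
```

```text
t 4.20 pos [0.5861 0.0028 0.1621] rot [ 1.799e+02 -1.000e-01 -3.000e-01] op 0.0431 F [ 0.4 -0.  -1.5] q6 91
   cmd [ 2.   -4.18  0.08] roll -0.05
```

arm_command([
  [[0.7,-1.4,0],0],
  [[1.3,-2.7,0],0],
  [[1.7,-3.7,0],0],
  [[2.0,-4.18,0],0],
  [[2.0,-4.18,0],0],
])

```text
time: 4.7
ee_pos: [0.6366, 0.1088, 0.1612]
tcp_rot: [179.9, -0.0, -0.2]
wrist_force: [0.1, 0.0, -1.2]
opening: 0.043
```

```bash
python3 -c "
from h import *
from workcell import *
plan(.6365,.107,.038,0)
c=camera('side');cv2.imwrite('pics/s1.png',c['frame'][:,:,::-1])"
```

```text
t 4.70 pos [0.6366 0.1088 0.1612] rot [179.9  -0.   -0.2] op 0.0430 F [ 0.1  0.  -1.2] q6 100
   cmd [-0.01  0.06  4.93] roll -0.03
```

View pics/s1.png

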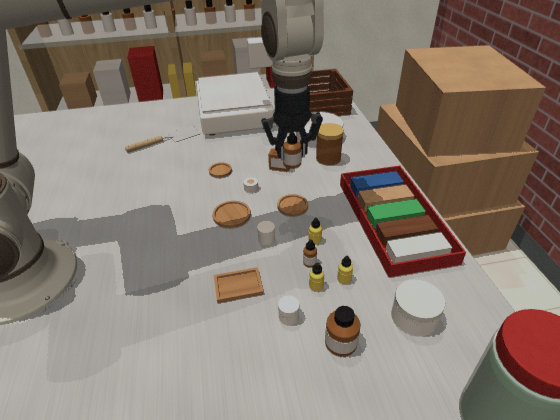

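The medium bottle at (292,150) hangs upright, above its tray at (293,205). Lowering it.

arm_command([
  [[0,0.05,1.2],0],
  [[0,0.05,2.6],0],
  [[0,0.05,3.8],0],
  [[0,0.05,4.5],0],
  [[0,0.05,4.85],0],
])

```text
time: 5.25
ee_pos: [0.6349, 0.1045, 0.0382]
tcp_rot: [179.9, 0.2, -0.3]
wrist_force: [-0.4, -0.2, -1.7]
opening: 0.0428
```

```bash
python3 -c "
from h import *
from workcell import *
plan(.6365,.107,.0345,0)"
```

```text
t 5.25 pos [0.6349 0.1045 0.0382] rot [179.9   0.2  -0.3] op 0.0428 F [-0.4 -0.2 -1.7] q6 100
   cmd [ 0.06 -0.1   0.15] roll -0.05
```

arm_command([
  [[0.06,-0.1,0.05],0],
  [[0.06,-0.1,0.1],0],
  [[0.06,-0.1,0.15],0],
  [[0.06,-0.1,0.17],0],
  [[0.06,-0.1,0.17],0],
])

```text
time: 5.75
ee_pos: [0.6368, 0.107, 0.0347]
tcp_rot: [179.9, 0.1, -0.3]
wrist_force: [0.3, -0.8, 0.6]
opening: 0.0432
```

```bash
python3 -c "
from h import *
from workcell import *
plan(.6365,.107,.0345,0)"
```

```text
t 5.75 pos [0.6368 0.107  0.0347] rot [ 1.799e+02  1.000e-01 -3.000e-01] op 0.0432 F [ 0.3 -0.8  0.6] q6 100
   cmd [-0.01 -0.    0.01] roll -0.05
```

arm_command([
  [[0,0,0],0],
  [[0,0,0],0],
  [[0,0,0],0],
  [[0,0,0],0],
  [[0,0,0],0],
], claw=-0.6)

```text
time: 6.25
ee_pos: [0.6368, 0.107, 0.0347]
tcp_rot: [179.9, 0.1, -0.3]
wrist_force: [0.1, -0.2, -0.2]
opening: 0.0682
```

arm_command([
  [[0,0,-0.5],0],
  [[0,0,-1.5],0],
  [[0,0,-3.0],0],
  [[0,0,-4.5],0],
  [[0,0,-5.0],0],
], claw=-0.6)

```text
time: 6.75
ee_pos: [0.6382, 0.1075, 0.1655]
tcp_rot: [179.9, -0.3, -0.3]
wrist_force: [-0.2, -0.1, 0.9]
opening: 0.0681
```

```bash
python3 -c "
from h import *
from workcell import *
plan(.6305,-.092,.15,0)
c=camera('wrist');cv2.imwrite('pics/w2.png',c['frame'][:,:,::-1])"
```

```text
t 6.75 pos [0.6382 0.1075 0.1655] rot [179.9  -0.3  -0.3] op 0.0681 F [-0.2 -0.1  0.9] q6 100
   cmd [-0.27  7.98  0.63] roll -0.05
```

View pics/w2.png

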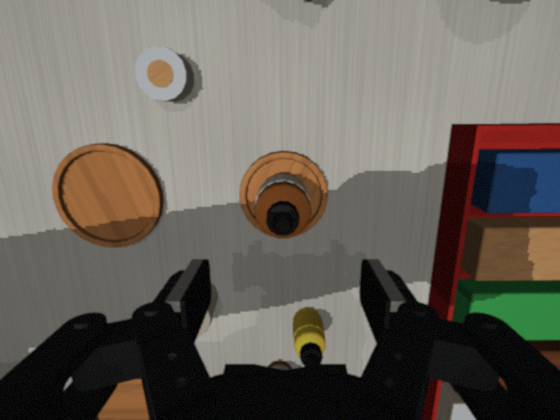

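The medium bottle stands in its tray, cap at (283,217). Next is the small amber one.

arm_command([
  [[0,1.5,0.2],0],
  [[-0.1,3.3,0.4],0],
  [[-0.2,5.1,0.6],0],
  [[-0.27,6.8,0.63],0],
  [[-0.27,7.98,0.63],0],
])

```text
time: 7.3
ee_pos: [0.6297, -0.0945, 0.1489]
tcp_rot: [179.9, -0.2, -0.4]
wrist_force: [-0.1, 0.1, 0.9]
opening: 0.0686
```

arm_command([
  [[0,0,0],0],
  [[0,0,0],0],
])

```text
time: 7.5
ee_pos: [0.6292, -0.095, 0.1479]
tcp_rot: [180.0, -0.1, -0.5]
wrist_force: [-0.0, -0.1, -0.1]
opening: 0.0684
```

```bash
cat >>h.py <<'E'
def wcloud():
    from workcell import get_obs,camera
    from scipy.spatial.transform import Rotation as Ro
    o=get_obs();c=camera("wrist");H=c["hand_eye"]
    R=Ro.from_euler('xyz',o['tcp_rot'],degrees=True).as_matrix()
    return c,cloud(c,R=(R@H[:3,:3]).T,t=-(R@H[:3,:3]).T@(R@H[:3,3]+o['ee_pos']))
def top(W,x,y,lo,hi,r=.03):
    m=(abs(W[...,0]-x)<r)&(abs(W[...,1]-y)<r)&(W[...,2]>lo)&(W[...,2]<hi)
    P=W[m];print("n",len(P),"ctr",((P.min(0)+P.max(0))/2).round(4),"ext",np.ptp(P,axis=0).round(4));return P
E
python3 -c "
from h import *
c,W=wcloud()
cv2.imwrite('pics/w3.png',c['frame'][:,:,::-1])
top(W,.6305,-.092,.05,.08)
plan(.6305,-.092,.02,0)
"
```

```text
n 620 ctr [ 0.6311 -0.0914  0.0603] ext [0.0186 0.019  0.02  ]
t 7.55 pos [ 0.6294 -0.0941  0.1482] rot [ 1.8e+02 -1.0e-01 -4.0e-01] op 0.0684 F [-0.6 -0.  -0.1] q6 82
   cmd [ 0.03 -0.09  5.13] roll -0.07
```

View pics/w3.png

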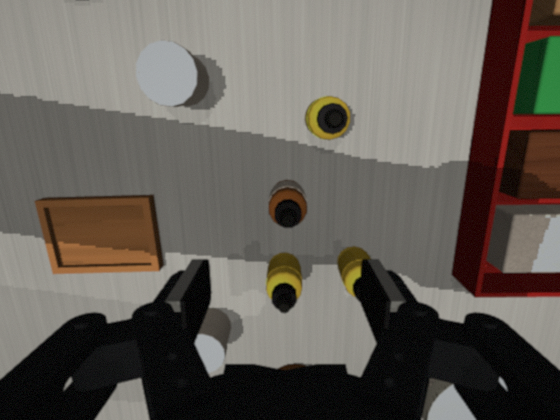

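The amber bottle is at (288,212), centred; the yellow ones are clear of the finger paths. Descending.

arm_command([
  [[0.04,-0.09,1.5],-0.07],
  [[0.04,-0.09,3.0],-0.07],
  [[0.04,-0.09,4.3],-0.07],
  [[0.04,-0.09,5.0],-0.07],
  [[0.04,-0.09,5.18],-0.07],
])

```text
time: 8.05
ee_pos: [0.6292, -0.0901, 0.0158]
tcp_rot: [-180.0, 0.1, 0.1]
wrist_force: [-0.1, -0.1, -0.3]
opening: 0.0685
```

arm_command([
  [[0,0,0],0],
  [[0,0,0],0],
  [[0,0,0],0],
  [[0,0,0],0],
  [[0,0,0],0],
], claw=1, force=30)

```text
time: 8.55
ee_pos: [0.6301, -0.09, 0.0173]
tcp_rot: [-180.0, -0.0, 0.1]
wrist_force: [0.6, 2.4, 6.3]
opening: 0.0294
```

arm_command([
  [[0,0,0],0],
  [[0,0,0],0],
  [[0,0,0],0],
])

```text
time: 8.85
ee_pos: [0.6301, -0.0901, 0.0173]
tcp_rot: [-180.0, -0.0, 0.1]
wrist_force: [-0.2, -0.7, 0.8]
opening: 0.0294
```

Opening is 29.4 mm, so the bottle is held. Lifting.

arm_command([
  [[0,0,-0.5],0],
  [[0,0,-1.5],0],
  [[0,0,-3.0],0],
  [[0,0,-4.6],0],
  [[0,0,-5.4],0],
])

```text
time: 9.35
ee_pos: [0.6308, -0.0903, 0.1572]
tcp_rot: [180.0, -0.3, 0.1]
wrist_force: [0.1, -0.4, 0.1]
opening: 0.029
```

```bash
python3 -c "
from h import *
plan(.4688,.3085,.16,0)"
```

```text
t 9.35 pos [ 0.6308 -0.0903  0.1572] rot [ 1.8e+02 -3.0e-01  1.0e-01] op 0.0290 F [ 0.1 -0.4  0.1] q6 82
   cmd [ -6.45 -15.97  -0.15] roll 0.02
```

arm_command([
  [[-0.2,-0.6,0],0],
  [[-0.7,-1.8,-0.1],0],
  [[-1.2,-3.2,-0.1],0],
  [[-1.8,-4.6,-0.1],0],
  [[-2.4,-6.0,-0.1],0],
])

```text
time: 9.85
ee_pos: [0.5689, 0.0613, 0.1585]
tcp_rot: [180.0, -0.2, 0.1]
wrist_force: [0.5, -0.1, -0.3]
opening: 0.0291
```

arm_command([
  [[-0.6,-1.4,0],0],
  [[-1.1,-2.8,0],0],
  [[-1.7,-4.2,0],0],
  [[-2.3,-5.6,0],0],
  [[-2.8,-7.0,0],0],
])

```text
time: 10.35
ee_pos: [0.4967, 0.2377, 0.1575]
tcp_rot: [180.0, -0.2, 0.1]
wrist_force: [0.5, 0.6, 0.7]
opening: 0.0292
```

```bash
python3 -c "
from h import *
plan(.4688,.3090,.16,0)"
```

```text
t 10.35 pos [0.4967 0.2377 0.1575] rot [ 1.8e+02 -2.0e-01  1.0e-01] op 0.0292 F [0.5 0.6 0.7] q6 116
   cmd [-1.11 -2.85 -0.1 ] roll 0.02
```

arm_command([
  [[-0.5,-1.2,0],0],
  [[-0.9,-2.2,0],0],
  [[-1.11,-2.85,0],0],
  [[-1.11,-2.85,0],0],
  [[-1.11,-2.85,0],0],
])

```text
time: 10.85
ee_pos: [0.4686, 0.3087, 0.157]
tcp_rot: [179.9, -0.1, 0.2]
wrist_force: [0.6, 0.2, -0.3]
opening: 0.0293
```

```bash
python3 -c "
from h import *
plan(.4688,.3095,.0265,0)"
```

```text
t 10.85 pos [0.4686 0.3087 0.157 ] rot [ 1.799e+02 -1.000e-01  2.000e-01] op 0.0293 F [ 0.6  0.2 -0.3] q6 123
   cmd [-0.   -0.04  5.22] roll 0.03
```

arm_command([
  [[0,-0.04,1.2],0],
  [[0,-0.04,2.6],0],
  [[0,-0.04,4.0],0],
  [[0,-0.04,4.8],0],
  [[0,-0.04,5.15],0],
])

```text
time: 11.35
ee_pos: [0.4683, 0.3076, 0.0258]
tcp_rot: [179.8, 0.0, 0.1]
wrist_force: [-0.2, 0.0, -1.2]
opening: 0.0293
```

```bash
python3 -c "
from h import *
plan(.4688,.3095,.0233,0)"
```

```text
t 11.35 pos [0.4683 0.3076 0.0258] rot [1.798e+02 0.000e+00 1.000e-01] op 0.0293 F [-0.2  0.  -1.2] q6 123
   cmd [ 0.02 -0.08  0.1 ] roll 0.01
```

arm_command([
  [[0.02,-0.08,0.03],0],
  [[0.02,-0.08,0.06],0],
  [[0.02,-0.08,0.1],0],
  [[0.02,-0.08,0.11],0],
  [[0.02,-0.08,0.11],0],
])

```text
time: 11.85
ee_pos: [0.4691, 0.3098, 0.0238]
tcp_rot: [179.8, -0.0, 0.1]
wrist_force: [0.2, 0.6, -0.4]
opening: 0.029
```

arm_command([
  [[0,0,0],0],
  [[0,0,0],0],
  [[0,0,0],0],
  [[0,0,0],0],
  [[0,0,0],0],
], claw=-0.6)

```text
time: 12.35
ee_pos: [0.4691, 0.3098, 0.0238]
tcp_rot: [179.8, -0.0, 0.1]
wrist_force: [-0.1, 0.5, 0.4]
opening: 0.0686
```

arm_command([
  [[0,0,-0.5],0],
  [[0,0,-1.5],0],
  [[0,0,-3.0],0],
  [[0,0,-4.5],0],
  [[0,0,-5.2],0],
])

```text
time: 12.85
ee_pos: [0.4699, 0.3107, 0.1586]
tcp_rot: [180.0, -0.3, 0.1]
wrist_force: [-0.2, 0.2, -0.7]
opening: 0.068
```

```bash
python3 -c "
from h import *
c,W=wcloud()
cv2.imwrite('pics/w4.png',c['frame'][:,:,::-1])
top(W,.469,.309,.055,.085)
plan(.6385,.2875,.15,66)
"
```

```text
n 604 ctr [0.4691 0.3079 0.0659] ext [0.0192 0.0194 0.0214]
t 12.90 pos [0.4704 0.3111 0.1604] rot [-1.799e+02 -4.000e-01  1.000e-01] op 0.0685 F [-0.6 -0.4  2.6] q6 123
   cmd [6.72 0.95 0.46] roll -10.99
```

View pics/w4.png

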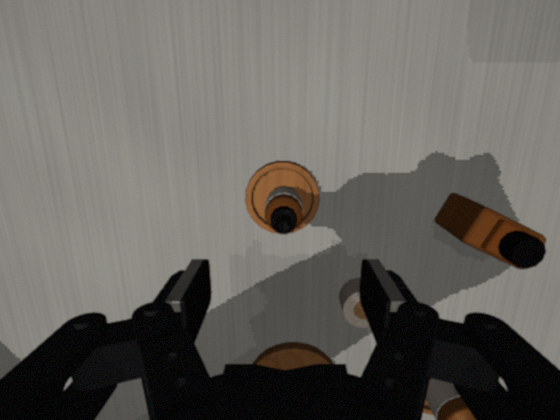

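The small bottle stands centred in its tray. In the wrist view the flat bottle's long axis runs right and down, as measured. Moving to it and turning.

arm_command([
  [[0.8,0.1,0],-1.4],
  [[1.7,0.2,0.1],-2.8],
  [[2.6,0.4,0.2],-4.2],
  [[3.4,0.5,0.3],-5.6],
  [[4.2,0.6,0.3],-7.0],
])

```text
time: 13.4
ee_pos: [0.5761, 0.2959, 0.1536]
tcp_rot: [179.8, -0.3, 42.4]
wrist_force: [0.8, 0.0, 0.4]
opening: 0.0683
```

```bash
python3 -c "
from h import *
plan(.6385,.2875,.15,66)
"
```

```text
t 13.40 pos [0.5761 0.2959 0.1536] rot [179.8  -0.3  42.4] op 0.0683 F [0.8 0.  0.4] q6 75
   cmd [1.62 1.93 0.16] roll -3.93
```

arm_command([
  [[0.6,0.7,0.05],-1.4],
  [[1.2,1.4,0.1],-2.8],
  [[1.62,1.93,0.16],-3.93],
  [[1.62,1.93,0.16],-3.93],
  [[1.62,1.93,0.16],-3.93],
])

```text
time: 13.9
ee_pos: [0.6383, 0.2874, 0.1498]
tcp_rot: [179.7, -0.2, 65.8]
wrist_force: [0.1, 0.9, 0.5]
opening: 0.068
```

```bash
python3 -c "
from h import *
c,W=wcloud()
cv2.imwrite('pics/w5.png',c['frame'][:,:,::-1])
top(W,.6385,.2875,.064,.09)
P=top(W,.6385,.2875,.046,.061,.05)
print(cv2.minAreaRect((P[:,:2]*1000).astype(np.float32)))
plan(.6385,.2875,.03,66)
"
```

```text
n 1192 ctr [0.64   0.2896 0.0726] ext [0.0352 0.032  0.0172]
n 1751 ctr [0.6398 0.2894 0.0536] ext [0.064  0.0511 0.0147]
((639.9869384765625, 289.73931884765625), (31.771495819091797, 59.861751556396484), 64.8947982788086)
t 13.95 pos [0.638  0.2877 0.1501] rot [179.7  -0.2  65.8] op 0.0679 F [ 1.   0.4 -1. ] q6 48
   cmd [-0.01 -0.    4.81] roll -0.03
```

View pics/w5.png

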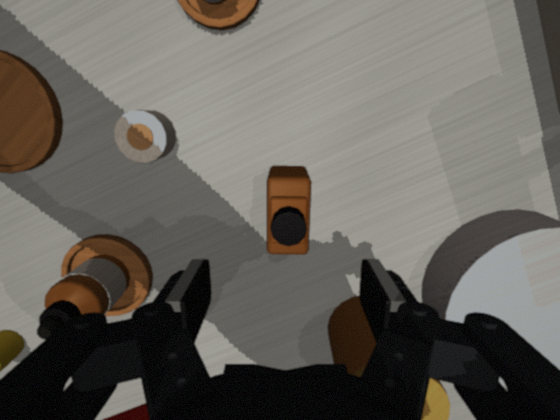

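arm_command([
  [[0.05,0.03,1.5],0.1],
  [[0.05,0.03,3.0],0.1],
  [[0.05,0.03,4.2],0.1],
  [[0.05,0.03,4.7],0.1],
  [[0.05,0.03,4.83],0.1],
])

```text
time: 14.45
ee_pos: [0.6387, 0.2886, 0.0285]
tcp_rot: [179.8, -0.1, 65.2]
wrist_force: [-1.0, 0.5, 0.8]
opening: 0.068
```

arm_command([
  [[0,0,0],0],
  [[0,0,0],0],
  [[0,0,0],0],
  [[0,0,0],0],
  [[0,0,0],0],
], claw=1, force=40)

```text
time: 14.95
ee_pos: [0.6395, 0.289, 0.0307]
tcp_rot: [179.7, -0.2, 65.2]
wrist_force: [-1.5, 0.7, 7.0]
opening: 0.0315
```

arm_command([
  [[0,0,0],0],
  [[0,0,0],0],
  [[0,0,0],0],
])

```text
time: 15.25
ee_pos: [0.6396, 0.289, 0.0307]
tcp_rot: [179.7, -0.2, 65.2]
wrist_force: [-0.1, -0.3, 2.0]
opening: 0.0316
```

arm_command([
  [[0,0,-0.5],0],
  [[0,0,-1.5],0],
  [[0,0,-3.0],0],
  [[0,0,-4.6],0],
  [[0,0,-5.4],0],
])

```text
time: 15.75
ee_pos: [0.6393, 0.2891, 0.1709]
tcp_rot: [179.5, -0.4, 65.2]
wrist_force: [-0.2, 0.9, -0.4]
opening: 0.0315
```

```bash
python3 -c "
from h import *
plan(.4673,-.1252,.165,90.3)
"
```

```text
t 15.75 pos [0.6393 0.2891 0.1709] rot [179.5  -0.4  65.2] op 0.0315 F [-0.2  0.9 -0.4] q6 49
   cmd [-17.93   0.71   0.1 ] roll -4.19
```

arm_command([
  [[-0.6,0,0],-0.2],
  [[-1.8,0.1,0],-0.5],
  [[-3.2,0.1,0],-0.9],
  [[-4.7,0.2,0],-1.2],
  [[-6.2,0.2,0],-1.6],
])

```text
time: 16.25
ee_pos: [0.5782, 0.1451, 0.1704]
tcp_rot: [179.4, -0.4, 74.9]
wrist_force: [0.2, -0.1, -0.7]
opening: 0.0316
```

```bash
python3 -c "
from h import *
plan(.4673,-.1252,.165,90.3)
"
```

```text
t 16.25 pos [0.5782 0.1451 0.1704] rot [179.4  -0.4  74.9] op 0.0316 F [ 0.2 -0.1 -0.7] q6 29
   cmd [-11.6   -1.46   0.13] roll -2.57
```

arm_command([
  [[-1.5,-0.2,0],-0.4],
  [[-3.0,-0.4,0],-0.8],
  [[-4.5,-0.6,0],-1.2],
  [[-6.0,-0.8,0],-1.5],
  [[-7.5,-1.0,0],-1.8],
])

```text
time: 16.75
ee_pos: [0.5043, -0.0306, 0.17]
tcp_rot: [179.3, -0.2, 85.8]
wrist_force: [0.0, -0.2, -1.3]
opening: 0.0317
```

```bash
python3 -c "
from h import *
plan(.4673,-.1252,.165,90.3)
"
```

```text
t 16.75 pos [ 0.5043 -0.0306  0.17  ] rot [179.3  -0.2  85.8] op 0.0317 F [ 0.  -0.2 -1.3] q6 1
   cmd [-3.88 -1.2   0.17] roll -0.76
```

arm_command([
  [[-1.4,-0.4,0],-0.3],
  [[-2.6,-0.8,0],-0.5],
  [[-3.5,-1.1,0],-0.76],
  [[-3.88,-1.2,0],-0.76],
  [[-3.88,-1.2,0],-0.76],
])

```text
time: 17.25
ee_pos: [0.4671, -0.126, 0.1699]
tcp_rot: [179.2, -0.2, 90.2]
wrist_force: [-0.4, 0.3, -1.8]
opening: 0.0317
```

arm_command([
  [[0,0,0],0],
  [[0,0,0],0],
])

```text
time: 17.45
ee_pos: [0.4675, -0.1252, 0.1701]
tcp_rot: [179.2, -0.2, 90.2]
wrist_force: [-0.5, -0.1, -1.5]
opening: 0.0318
```

```bash
python3 -c "
from h import *
from workcell import *
plan(.4673,-.1252,.0397,90.3)
c=camera('top');cv2.imwrite('pics/t2.png',c['frame'][:,:,::-1])
c=camera('side');cv2.imwrite('pics/s2.png',c['frame'][:,:,::-1])
"
```

```text
t 17.45 pos [ 0.4675 -0.1252  0.1701] rot [179.2  -0.2  90.2] op 0.0318 F [-0.5 -0.1 -1.5] q6 -15
   cmd [-0.02 -0.08  5.22] roll -0.01
```

View pics/s2.png

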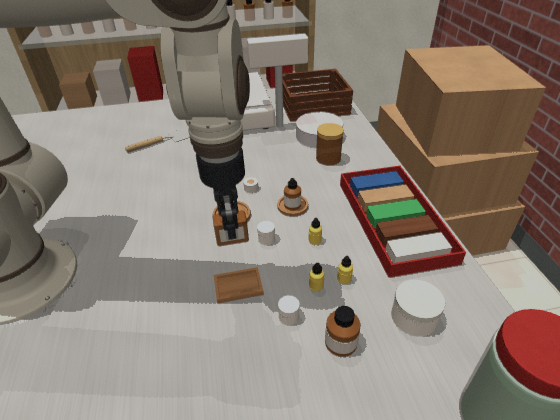

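The flat bottle at (231,230) hangs upright, above the oblong tray at (239,285). Lowering.

arm_command([
  [[-0.02,-0.03,1.2],0],
  [[-0.02,-0.05,2.6],0],
  [[-0.02,-0.06,4.0],0],
  [[-0.02,-0.07,4.8],0],
  [[-0.02,-0.08,5.15],0],
])

```text
time: 18.05
ee_pos: [0.466, -0.1244, 0.0389]
tcp_rot: [179.4, -0.2, 90.3]
wrist_force: [0.3, -0.7, -0.9]
opening: 0.032
```

```bash
python3 -c "
from h import *
plan(.4673,-.1252,.0367,90.3)
"
```

```text
t 18.05 pos [ 0.466  -0.1244  0.0389] rot [179.4  -0.2  90.3] op 0.0320 F [ 0.3 -0.7 -0.9] q6 -15
   cmd [-0.03  0.05  0.09] roll -0.00
```

arm_command([
  [[-0.03,0.05,0.03],0],
  [[-0.03,0.05,0.06],0],
  [[-0.03,0.05,0.09],0],
  [[-0.03,0.05,0.1],0],
  [[-0.03,0.05,0.1],0],
])

```text
time: 18.55
ee_pos: [0.4677, -0.1252, 0.037]
tcp_rot: [179.4, -0.2, 90.3]
wrist_force: [-0.0, -0.2, -0.9]
opening: 0.0318
```

arm_command([
  [[0,0,0],0],
  [[0,0,0],0],
  [[0,0,0],0],
  [[0,0,0],0],
  [[0,0,0],0],
], claw=-0.6)

```text
time: 19.05
ee_pos: [0.4677, -0.1252, 0.0371]
tcp_rot: [179.4, -0.2, 90.3]
wrist_force: [-0.3, -0.6, 0.2]
opening: 0.0683
```

arm_command([
  [[0,0,-0.5],0],
  [[0,0,-1.5],0],
  [[0,0,-3.0],0],
  [[0,0,-4.5],0],
  [[0,0,-5.2],0],
])

```text
time: 19.55
ee_pos: [0.4671, -0.126, 0.1716]
tcp_rot: [179.1, -0.1, 90.3]
wrist_force: [0.5, 0.2, -0.4]
opening: 0.0686
```

```bash
python3 -c "
from h import *
c,W=wcloud()
cv2.imwrite('pics/w6.png',c['frame'][:,:,::-1])
top(W,.467,-.125,.07,.1)
P=top(W,.467,-.125,.05,.068,.05)
print(cv2.minAreaRect((P[:,:2]*1000).astype(np.float32)))
plan(.637,-.298,.16,90)
"
```

```text
n 1037 ctr [ 0.4676 -0.1249  0.0787] ext [0.0317 0.024  0.0175]
n 1639 ctr [ 0.4678 -0.125   0.059 ] ext [0.059  0.0321 0.018 ]
((467.7633056640625, -124.99940490722656), (32.00032043457031, 59.034950256347656), 89.88397216796875)
t 19.60 pos [ 0.4676 -0.1261  0.1732] rot [ 1.79e+02 -1.00e-01  9.03e+01] op 0.0685 F [-0.4 -0.4  2.1] q6 -16
   cmd [-6.91  6.73  0.63] roll 0.05
```

View pics/w6.png

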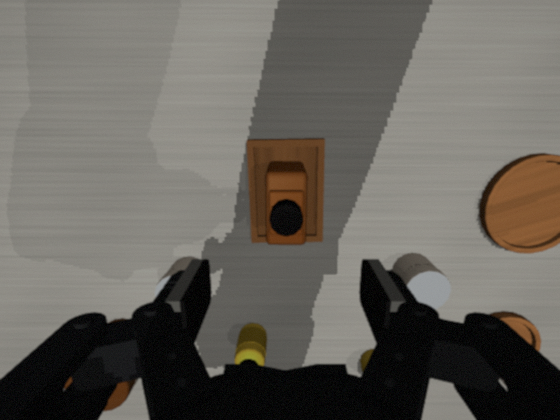

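The flat bottle is square in the oblong tray. Now the large bottle, with the gripper fully open.

arm_command([
  [[-1.2,1.2,0],0],
  [[-2.4,2.4,0.1],0],
  [[-3.7,3.7,0.2],0],
  [[-5.0,5.0,0.3],0],
  [[-6.2,6.2,0.4],0],
], claw=-1)

```text
time: 20.1
ee_pos: [0.6247, -0.2818, 0.1658]
tcp_rot: [179.0, -0.1, 90.3]
wrist_force: [1.4, 0.1, -0.7]
opening: 0.0853
```

arm_command([
  [[-0.6,0.5,0.2],0],
  [[-0.6,0.5,0.2],0],
  [[-0.6,0.5,0.2],0],
])

```text
time: 20.4
ee_pos: [0.6371, -0.2968, 0.1605]
tcp_rot: [179.0, -0.1, 90.3]
wrist_force: [0.2, -0.2, 0.1]
opening: 0.0858
```

```bash
python3 -c "
from h import *
c,W=wcloud()
cv2.imwrite('pics/w7.png',c['frame'][:,:,::-1])
top(W,.637,-.298,.078,.105)
plan(.637,-.298,.033,90)
"
```

```text
n 2118 ctr [ 0.6377 -0.2984  0.0846] ext [0.0335 0.0334 0.0132]
t 20.45 pos [ 0.637  -0.2964  0.1612] rot [ 1.79e+02 -1.00e-01  9.03e+01] op 0.0854 F [ 0.4 -0.   1. ] q6 -25
   cmd [-0.08 -0.09  5.13] roll 0.05
```

View pics/w7.png

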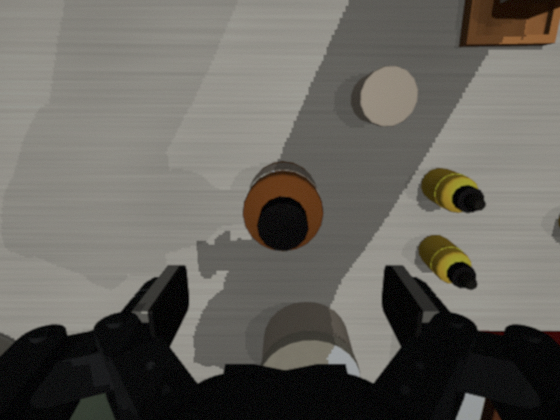

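arm_command([
  [[-0.08,-0.05,1.4],0],
  [[-0.08,-0.06,2.8],0],
  [[-0.08,-0.07,4.0],0],
  [[-0.08,-0.08,4.7],0],
  [[-0.08,-0.09,4.95],0],
])

```text
time: 20.95
ee_pos: [0.6357, -0.2968, 0.0361]
tcp_rot: [179.1, -0.2, 90.3]
wrist_force: [0.2, 0.4, -0.1]
opening: 0.0852
```

```bash
python3 -c "
from h import *
plan(.6372,-.298,.033,90)
"
```

```text
t 20.95 pos [ 0.6357 -0.2968  0.0361] rot [179.1  -0.2  90.3] op 0.0852 F [ 0.2  0.4 -0.1] q6 -26
   cmd [-0.05  0.06  0.13] roll 0.05
```

arm_command([
  [[-0.05,0.06,0.1],0],
  [[-0.05,0.06,0.13],0],
  [[-0.05,0.06,0.13],0],
])

```text
time: 21.25
ee_pos: [0.6378, -0.2981, 0.0344]
tcp_rot: [179.0, -0.1, 90.3]
wrist_force: [-0.2, -0.2, 0.1]
opening: 0.0854
```

arm_command([
  [[0,0,0],0],
  [[0,0,0],0],
  [[0,0,0],0],
  [[0,0,0],0],
  [[0,0,0],0],
], claw=1, force=55)

```text
time: 21.75
ee_pos: [0.6385, -0.2984, 0.036]
tcp_rot: [178.9, -0.1, 90.3]
wrist_force: [-0.4, 0.4, 6.6]
opening: 0.0583
```

arm_command([
  [[0,0,-0.2],0],
  [[0,0,-0.4],0],
  [[0,0,-1.5],0],
  [[0,0,-3.0],0],
  [[0,0,-4.0],0],
])

```text
time: 22.25
ee_pos: [0.6367, -0.2987, 0.1388]
tcp_rot: [178.8, -0.0, 90.3]
wrist_force: [0.9, 0.0, -0.9]
opening: 0.0585
```

arm_command([
  [[0,0,-0.6],0],
  [[0,0,-1.1],0],
  [[0,0,-1.1],0],
])

```text
time: 22.55
ee_pos: [0.6367, -0.299, 0.1682]
tcp_rot: [178.7, 0.0, 90.3]
wrist_force: [1.1, -0.5, -1.9]
opening: 0.0585
```

```bash
python3 -c "
from h import *
from workcell import *
c=camera('side');cv2.imwrite('pics/s3.png',c['frame'][:,:,::-1])
plan(.479,.106,.165,90)
"
```

```text
t 22.60 pos [ 0.6363 -0.2989  0.1665] rot [178.8  -0.   90.3] op 0.0588 F [-0.1  1.  -2.8] q6 -26
   cmd [16.23 -6.2  -0.06] roll 0.05
```

View pics/s3.png

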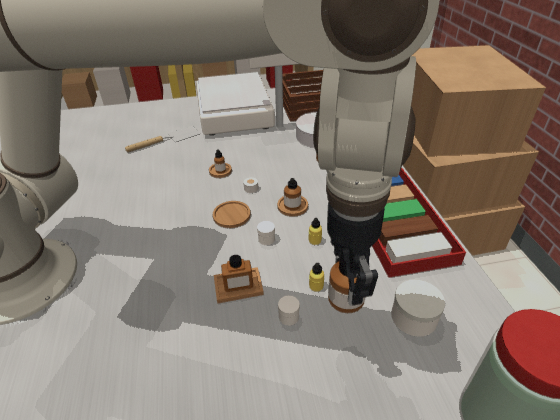

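The large bottle at (345,285) is held upright. Carrying it to the large tray.

arm_command([
  [[0.6,-0.2,0],0],
  [[1.7,-0.6,0],0],
  [[2.9,-1.1,0],0],
  [[4.1,-1.6,0],0],
  [[5.4,-2.1,0],0],
])

```text
time: 23.1
ee_pos: [0.5818, -0.1631, 0.1635]
tcp_rot: [178.9, -0.1, 90.3]
wrist_force: [1.3, -0.2, -1.0]
opening: 0.0586
```

arm_command([
  [[1.4,-0.5,0],0],
  [[2.7,-1.0,0],0],
  [[4.0,-1.5,0],0],
  [[5.3,-2.0,0],0],
  [[6.6,-2.5,0],0],
])

```text
time: 23.6
ee_pos: [0.5171, 0.0028, 0.1608]
tcp_rot: [179.0, -0.1, 90.3]
wrist_force: [1.1, 0.7, -2.0]
opening: 0.0585
```

```bash
python3 -c "
from h import *
plan(.479,.106,.165,90)
"
```

```text
t 23.60 pos [0.5171 0.0028 0.1608] rot [ 1.79e+02 -1.00e-01  9.03e+01] op 0.0585 F [ 1.1  0.7 -2. ] q6 -0
   cmd [ 4.14 -1.5  -0.19] roll 0.05
```

arm_command([
  [[1.3,-0.5,-0.1],0],
  [[2.5,-0.9,-0.1],0],
  [[3.5,-1.3,-0.1],0],
  [[4.14,-1.5,-0.1],0],
  [[4.14,-1.5,-0.1],0],
])

```text
time: 24.1
ee_pos: [0.4779, 0.1075, 0.1615]
tcp_rot: [179.1, -0.1, 90.4]
wrist_force: [-0.1, 0.2, -1.6]
opening: 0.0583
```

```bash
python3 -c "
from h import *
plan(.479,.106,.045,90)
"
```

```text
t 24.10 pos [0.4779 0.1075 0.1615] rot [ 1.791e+02 -1.000e-01  9.040e+01] op 0.0583 F [-0.1  0.2 -1.6] q6 12
   cmd [-0.07 -0.03  4.66] roll 0.07
```

arm_command([
  [[-0.07,-0.03,1.1],0],
  [[-0.07,-0.03,2.3],0],
  [[-0.07,-0.03,3.5],0],
  [[-0.07,-0.03,4.2],0],
  [[-0.07,-0.03,4.5],0],
])

```text
time: 24.6
ee_pos: [0.4774, 0.1048, 0.046]
tcp_rot: [179.4, -0.0, 90.4]
wrist_force: [0.2, -0.4, -0.8]
opening: 0.0587
```

```bash
python3 -c "
from h import *
plan(.479,.106,.0418,90)
"
```

```text
t 24.60 pos [0.4774 0.1048 0.046 ] rot [179.4  -0.   90.4] op 0.0587 F [ 0.2 -0.4 -0.8] q6 12
   cmd [0.05 0.06 0.17] roll 0.07
```

arm_command([
  [[0.03,0.06,0.05],0],
  [[0.03,0.06,0.1],0],
  [[0.03,0.06,0.15],0],
  [[0.03,0.06,0.18],0],
  [[0.03,0.06,0.18],0],
])

```text
time: 25.1
ee_pos: [0.4794, 0.1057, 0.0421]
tcp_rot: [179.3, -0.0, 90.4]
wrist_force: [0.7, -0.1, -0.9]
opening: 0.0585
```

arm_command([
  [[0,0,0],0],
  [[0,0,0],0],
])

```text
time: 25.3
ee_pos: [0.4795, 0.1057, 0.0424]
tcp_rot: [179.3, -0.0, 90.4]
wrist_force: [0.0, -0.0, -1.8]
opening: 0.0583
```

arm_command([
  [[0,0,0.03],0],
  [[0,0,0.05],0],
  [[0,0,0.05],0],
])

```text
time: 25.6
ee_pos: [0.4796, 0.1058, 0.042]
tcp_rot: [179.3, -0.0, 90.4]
wrist_force: [-4.3, -0.8, 6.0]
opening: 0.0589
```

arm_command([
  [[0,0,0.02],0],
  [[0,0,0.04],0],
  [[0,0,0.04],0],
])

```text
time: 25.9
ee_pos: [0.4796, 0.1058, 0.042]
tcp_rot: [179.2, -0.0, 90.4]
wrist_force: [-6.0, -0.5, 9.8]
opening: 0.0586
```

Contact is firm, so I'm releasing.

arm_command([
  [[0,0,0],0],
  [[0,0,0],0],
  [[0,0,0],0],
  [[0,0,0],0],
  [[0,0,0],0],
], claw=-1)

```text
time: 26.4
ee_pos: [0.4795, 0.1058, 0.0418]
tcp_rot: [179.3, -0.0, 90.4]
wrist_force: [0.4, 0.7, -0.0]
opening: 0.0854
```

arm_command([
  [[0,0,-0.5],0],
  [[0,0,-1.5],0],
  [[0,0,-3.0],0],
  [[0,0,-4.5],0],
  [[0,0,-5.5],0],
])

```text
time: 26.9
ee_pos: [0.4782, 0.1058, 0.1831]
tcp_rot: [179.1, -0.1, 90.4]
wrist_force: [-0.1, 0.8, -0.3]
opening: 0.0857
```

```bash
python3 -c "
from h import *
plan(.3,-.3,.25)
"
```

```text
t 26.90 pos [0.4782 0.1058 0.1831] rot [ 1.791e+02 -1.000e-01  9.040e+01] op 0.0857 F [-0.1  0.8 -0.3] q6 12
   cmd [-16.18  -7.2   -2.81] roll 0.00
```

Moving out of view to check all of them.

arm_command([
  [[-1.5,-0.7,-0.6],0],
  [[-3.0,-1.4,-1.2],0],
  [[-4.5,-2.0,-1.8],0],
  [[-6.0,-2.7,-2.4],0],
  [[-7.5,-3.4,-2.8],0],
])

```text
time: 27.4
ee_pos: [0.3925, -0.0836, 0.2536]
tcp_rot: [178.9, -0.0, 90.4]
wrist_force: [0.7, 0.7, 0.1]
opening: 0.0853
```

arm_command([
  [[-1.5,-0.7,0],0],
  [[-3.0,-1.4,0],0],
  [[-4.5,-2.0,0],0],
  [[-6.0,-2.7,0],0],
  [[-7.5,-3.4,0],0],
])

```text
time: 27.9
ee_pos: [0.3079, -0.2731, 0.2531]
tcp_rot: [178.9, 0.0, 90.4]
wrist_force: [1.9, 0.0, 0.4]
opening: 0.0858
```

arm_command([
  [[0,0,0],0],
  [[0,0,0],0],
  [[0,0,0],0],
])

```text
time: 28.2
ee_pos: [0.3082, -0.2725, 0.2536]
tcp_rot: [178.8, 0.0, 90.5]
wrist_force: [0.7, -0.4, -0.0]
opening: 0.0859
```

```bash
python3 - <<'E'
from h import *
from workcell import *
print(get_obs()["ee_pos"])
for n in("top","side"):
    c=camera(n);cv2.imwrite(f'pics/{n}9.png',c['frame'][:,:,::-1]);W=cloud(c)
    print(n)
    for nm,x,y,lo,hi in(("L",.479,.106,.085,.11),("M",.637,.107,.072,.11),("S",.469,.308,.06,.1),("F",.467,-.125,.072,.11),("potA",.549,.002,.03,.06),("potB",.5545,-.223,.03,.06)):
        print(nm,end=" ");top(W,x,y,lo,hi)
    m=(abs(W[...,0]-.467)<.05)&(abs(W[...,1]+.125)<.05)&(W[...,2]>.045)&(W[...,2]<.07)
    print("F body",cv2.minAreaRect((W[m][:,:2]*1000).astype(np.float32)))
E
```

```text
[ 0.30816083 -0.27247818  0.25362963]
top
L n 220 ctr [0.4793 0.1035 0.0946] ext [0.0329 0.0322 0.015 ]
M n 101 ctr [0.6368 0.106  0.0838] ext [0.0224 0.0232 0.0203]
S n 73 ctr [0.4698 0.3054 0.0702] ext [0.0168 0.0185 0.0187]
F n 121 ctr [ 0.4677 -0.1254  0.0815] ext [0.0314 0.0223 0.0185]
potA n 285 ctr [0.5509 0.001  0.0397] ext [0.0401 0.0394 0.0173]
potB n 296 ctr [ 0.5553 -0.2232  0.0396] ext [0.0397 0.041  0.0187]
F body ((468.43084716796875, -125.01779174804688), (30.814762115478516, 57.8703498840332), 89.64850616455078)
side
L n 141 ctr [0.4769 0.1046 0.0921] ext [0.0323 0.0358 0.0133]
M n 68 ctr [0.6347 0.1054 0.0824] ext [0.0211 0.0219 0.02  ]
S n 42 ctr [0.4673 0.3054 0.0691] ext [0.0172 0.0185 0.0167]
F n 139 ctr [ 0.4666 -0.1256  0.0806] ext [0.0238 0.0243 0.0169]
potA n 233 ctr [0.5489 0.0023 0.0375] ext [0.041  0.0416 0.0149]
potB n 377 ctr [ 0.5539 -0.2223  0.0379] ext [0.0409 0.0427 0.0154]
F body ((466.8121337890625, -126.0867919921875), (59.86214065551758, 34.07650375366211), 0.9503890872001648)
```

View pics/top9.png

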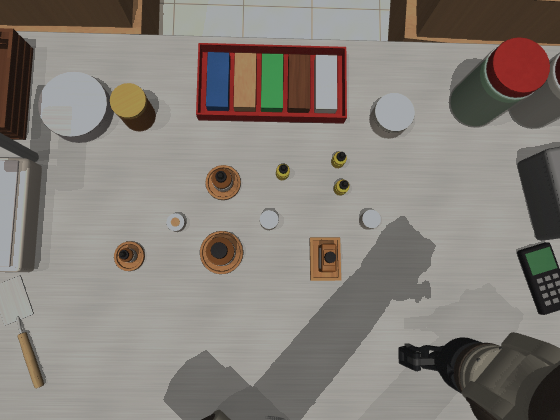

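View pics/side9.png

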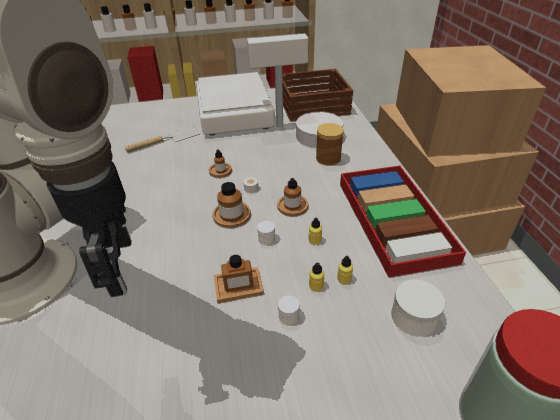

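The top view shows all four bottles centred in their own trays: medium (221,178), small (125,255), large (219,250) and flat (329,257). In the side view they stand upright, and the pots have not moved. Handing in.

```bash
python3 -c "
from workcell import *
print(job_done())"
```

```text
the job is handed in; nothing more can be done
None
```

All four bottles are standing upright in their own trays, and I handed the job in after about 28 s of the 106 s allowed. `job_done()` reports no verdict.

Last checks, from the top and side cameras with the arm moved clear:
- **Bottles:** each cap centre is within about 4 mm of its tray's centre.
- **Flat bottle:** its long side is within about 1° of the tray's.
- **Pots and yellow bottles:** the two white pots measure within about 1 mm of where they started. I left the yellow look-alikes alone and they show no visible movement.

**Disagreements:**
- The two cameras differ by about 1–3 mm, roughly the stated 2 mm calibration error.
- The large bottle showed no contact at its first lowered height. I eased it down until the wrist read about 10 N, then let go.

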